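# Zero the cell counter with its two-key chord and tally the first cell

## Task

Zero the cell counter for a new smear: with both fingertips press the second and fourth of its five keys (counted from the left) fully down together, hold them down for two seconds, and let them up. Then tap the leftmost key fully down, alone, to tally the first cell, and draw back. Do not press the middle or the rightmost key, pick nothing up, and leave the counter and everything else standing where it is.

Things in the scene. Friction and masses are not known exactly. Their poses are not given: they have to be found in the camera images.
- counter: grey cell counter, loose, 0.3 to 0.55 kg, 90 (x) by 150 (y, -69 to 81) by 45 mm high. Origin under it, z up, +x to its rear, +y to its left as seen by the robot, which it faces. Five keys in a row along y near the front edge, 28 mm apart, 20 wide, 22 deep, 8 mm gaps. Deck round the keys 22 mm high; behind x = -15 it slopes up to the display. Left of it 80 mm are free of things over 20 mm high
- key1_top (a point): centre of the top of the leftmost key; moves down with the key. Axes as the counter's. Up, it lies 26.5 mm above the table; the key top leans 8 degrees to the front: rear edge 28 mm, front edge 25 mm high
- counter_key1 (a joint): travel of the leftmost key, m: 0 up, 0.0035 fully down. It slides straight down against a spring, about 8 N at the bottom (2.3 N per mm), and springs back up when let go
- key2_top (a point): centre of the top of the second key from the left; moves down with the key. Axes as the counter's. Up, it lies 26.5 mm above the table; the key top leans 8 degrees to the front: rear edge 28 mm, front edge 25 mm high
- counter_key2 (a joint): travel of the second key from the left, m: 0 up, 0.0035 fully down. It slides straight down against a spring, about 8 N at the bottom (2.3 N per mm), and springs back up when let go
- key3_top (a point): centre of the top of the middle key; moves down with the key. Axes as the counter's. Up, it lies 26.5 mm above the table; the key top leans 8 degrees to the front: rear edge 28 mm, front edge 25 mm high
- counter_key3 (a joint): travel of the middle key, m: 0 up, 0.0035 fully down. It slides straight down against a spring, about 8 N at the bottom (2.3 N per mm), and springs back up when let go
- key4_top (a point): centre of the top of the fourth key from the left; moves down with the key. Axes as the counter's. Up, it lies 26.5 mm above the table; the key top leans 8 degrees to the front: rear edge 28 mm, front edge 25 mm high
- counter_key4 (a joint): travel of the fourth key from the left, m: 0 up, 0.0035 fully down. It slides straight down against a spring, about 8 N at the bottom (2.3 N per mm), and springs back up when let go
- key5_top (a point): centre of the top of the rightmost key; moves down with the key. Axes as the counter's. Up, it lies 26.5 mm above the table; the key top leans 8 degrees to the front: rear edge 28 mm, front edge 25 mm high
- counter_key5 (a joint): travel of the rightmost key, m: 0 up, 0.0035 fully down. It slides straight down against a spring, about 8 N at the bottom (2.3 N per mm), and springs back up when let go
- timer: digital timer, white, 62 mm square, 20 mm high, in front of the counter; loose bystander, origin at its underside
- petri_dish: clear round dish, 59 mm across, 14 mm high, behind the counter's left end; loose bystander, origin at its underside
- cotton_jar: clear jar with a knobbed lid, 74 mm across, 107 mm high, near the wall; loose bystander, origin at its underside
- gel_bottle: bottle, 58 mm across, 153 mm high, near the wall; loose bystander, origin at its underside
- marker: marker pen lying flat, 131 x 14 x 16 mm, at the back; loose bystander, origin at its underside
- stain_bottle: small bottle, 46 mm across, 98 mm high, at the back; loose bystander, origin at its underside

How it is judged (in metres and radians):
On the way, in this order (a step that is already met when the one before it is completed fails the run):
1. the second and fourth keys are held down together for 1.5 s, the other keys up (value of joint each of counter_key2, counter_key4 above 0.0027 m and value of joint each of counter_key1, counter_key3, counter_key5 below 0.001 m), for 1.5 s.
2. both keys are let up again (value of joint each of counter_key1, counter_key2, counter_key3, counter_key4, counter_key5 below 0.001 m), for 0.1 s.
3. the leftmost key alone is pressed down (value of joint counter_key1 above 0.0027 m and value of joint each of counter_key2, counter_key3, counter_key4, counter_key5 below 0.001 m), for 0.1 s.
At the end, for the whole second after the job is handed in: All five keys are up (within 1 mm), and the counter stands flat and at rest; it and each bystander are within 25 mm of where they began (all of step 2 and distance of each of counter, timer, petri_dish, cotton_jar, gel_bottle, marker, stain_bottle from where it was at the start of the episode below 0.025 m and angle between counter's own z axis and vertical below 0.05 rad and linear speed of counter below 0.02 m/s); the robot touches nothing.
It fails at once if the middle or the rightmost key is pressed (value of joint any of counter_key3, counter_key5 above 0.002 m).
It fails at once if one key of the pair is fully down while the other is not pressed at all ((value of joint counter_key2 above 0.003 m and value of joint counter_key4 below 0.0004 m) or (value of joint counter_key4 above 0.003 m and value of joint counter_key2 below 0.0004 m)).
It fails at once if the leftmost key is pressed together with another (value of joint counter_key1 above 0.002 m and value of joint any of counter_key2, counter_key4 above 0.002 m).
It fails at once if the counter is lifted, tipped or pushed away by more than 25 mm (distance of counter from where it was at the start of the episode above 0.025 m or height (world z) of counter above 0.012 m or angle between counter's own z axis and vertical above 0.15 rad).
It fails at once if a bystander is moved by more than 25 mm (distance of any of timer, petri_dish, cotton_jar, gel_bottle, marker, stain_bottle from where it was at the start of the episode above 0.025 m).
It also fails if it takes over 42 s, if anything falls off the work surface, if the arm or the gripper's body presses on something with over 40 N, if the wrist force passes 120 N, or if a joint passes its speed limit or range.

## Robot

A 6-joint arm with a two-finger parallel gripper is mounted at the origin on a cart in front of the work surface, level with it; the furniture and walls round the work are solid. World frame = base frame: x ahead of the robot, y to its left, z up, the work surface at z = 0. Lengths are in mm, angles in rad, forces in N, time in s.
With the tool pointing down it reaches from about 350 to 875 mm from the base axis. Payload 15.5 kg.
Tool frame: the origin (TCP) lies on the centre line of the jaws, within the pads' length; the fingertips stand 17 mm ahead of it and the grasp point (between the pads) lies 2 mm behind it; z points along the fingers, y is the direction in which the jaws open and shut (so a half turn about z gives the same grasp; the last joint's range is limited). The gripper opens to 85 mm and grips with 20 to 120 N. Pads are 22 mm wide; open, the fingers measure 114 mm over their backs; the gripper's body (76 mm by 85 mm) begins 54 mm behind the grasp point. The pads swing forward as they close: fully open they stand 13 mm farther back than shut.
Start: joints at [-1.446, 0.494, 1.345, -0, 1.302, -0.096], TCP at [136.882, -609.828, 248.277] pointing down, gripper open.
Joint ranges: [-2.91, 2.91], [-0.82, 2.16], [0.22, 2.67], [-1.22, 4.37], [0.12, 2.79], [-3.08, 3.08]. Speed limits (rad/s): [1.89, 1.89, 2.57, 3.01, 3.01, 3.01].

## Interface

Orientations are given as a unit quaternion [x, y, z, w].
In Python, from workcell import get_obs, viewer, hand_in gives the robot as it stands. The module is installed in compiled form; this text tells all that it offers.
- The arm moves only by the tool drive_tool, never from a script. Its arguments are lists of equal length, an entry for each row: "delta_pos": the shift along the tool's x, y, z in mm, a list of three; "twist": the turn, a rotation vector about the tool's x, y, z in degrees, a list of three; "grip": the finger opening in mm, from 0 to 85.4. A call has 1 to 20 rows; each row is the pose to reach, as a shift and turn from the pose commanded when the call began, along the tool's axes at that moment; what a row does not reach only later rows make up. A row lasts 1/10 s, in which the tool goes at most 50 mm and 8.59 degrees, less where a joint would pass 70% of its speed; a pose out of reach is approached as far as the arm can. A call with a gripper value outside its range is refused whole. The fingers move at their own pace and stop on an object; "newtons" is the grip in N (left out, the last holds). Time passes only in rows, so rows that repeat a pose let the fingers close. It gives the time, the measured TCP pose, the force and the opening at its end, in the units of the state.
- get_obs(): the state, without advancing time (a new reading comes with each control period).
- viewer.snapshot(name): name is "scene" or "top" or "wrist"; returns the picture (400x640x3 uint8, blue, green, red); there is no depth.
- viewer.get_calibration(name): a dict with "vertical_fov" (degrees; the focal length in pixels is half the picture's height over the tangent of half this angle, whatever the lens; pixels are square), "cx", "cy" (the principal point, pixels), "pose" (4x4, takes a point from camera to world coordinates). Camera axes: x right, y up, looking along -z (the intrinsics and any distortion apply to the point x, -y, -z); pixel columns grow to the right and rows downward; lengths in mm; the calibration is good to about 2 mm. The wrist camera is an equidistant fisheye: a pixel r from the principal point sees the ray r / f radians off the axis. A picture is of the moment at which its call begins: read the wrist's pose just before it. get_calibration takes no time and is no camera call; for the wrist camera it gives the pose at the moment of the call.
- hand_in(): hands the job in, once; it reports no verdict.
The state is a dict: "t": time; "joints": joint angles; "joint_velocities": joint speeds; "joint_efforts": joint torques, N m; "eef_pos": TCP position; "tcp_rot": TCP orientation; "contact_force": force on the tool from outside, world axes, zero at the start; "wrist_torque": the same for the moment, N m; "width": finger opening in mm.
Only numpy, scipy, OpenCV 4.12 (cv2) and the standard library are available. Lean on these libraries where they do the work, as an engineer would, in place of code of your own. Each camera call takes 0.05 s, during which the arm holds its last target.

## Working session

There is one attempt and no reset: what is moved stays moved. The work goes in short steps, Python scripts to look and compute and a tool call to move; the robot and the scene stay as the last step left them, time stands still between calls to the robot, and variables do not carry over. Pictures are saved under pics/ and viewed, and the job is handed in when it is done.

Besides the shell and the picture viewer there is one more tool, called after "Call:" in YAML: its name, and indented under it one key for each argument. drive_tool: Moves the arm, as the interface text tells. Its arguments: {"type":"object","properties":{"delta_pos":{"type":"array"},"twist":{"type":"array"},"grip":{"type":"array"},"newtons":{"type":"number"}},"required":["delta_pos","twist","grip"]}

```bash
mkdir -p pics
python3 - <<'E'
from workcell import get_obs, viewer
import cv2,numpy as np
o=get_obs();print(o)
for n in("scene","top"):
    cv2.imwrite(f"pics/{n}0.png",viewer.snapshot(n)); 
for n in("scene","top","wrist"):
    print(n,viewer.get_calibration(n))
E
```

```text
{'t': 0.0, 'joints': array([-1.44548121e+00,  4.94201777e-01,  1.34610903e+00,  2.25576065e-06,
        1.30250741e+00, -9.55245156e-02]), 'joint_velocities': array([ 6.38906048e-05,  3.52706562e-04,  2.79397282e-04,  8.88292249e-04,
       -7.68527304e-04, -9.69500118e-04]), 'joint_efforts': array([-5.62786998e-03, -8.82173896e+01, -3.83878219e+01, -7.12661877e-04,
        1.00496976e-02,  5.97499752e-05]), 'eef_pos': array([ 136.85301802, -609.49486467,  247.69616832]), 'tcp_rot': array([ 9.93909770e-01,  1.10195252e-01, -8.04000850e-06, -6.12730301e-04]), 'contact_force': array([ 0.10553162, -0.05930061, -0.5590802 ]), 'wrist_torque': array([-0.02664163,  0.05503894, -0.02500374]), 'width': 85.58003525216274}
scene {'vertical_fov': 49.39769842258951, 'cx': 326.08660768404627, 'cy': 199.80867753819095, 'pose': array([[ 8.99787066e-01,  3.44375859e-01, -2.67933766e-01,
         2.87127686e+02],
       [-4.36313517e-01,  7.04918785e-01, -5.59213753e-01,
        -6.76565029e+02],
       [-3.70817204e-03,  6.20076426e-01,  7.84532647e-01,
         8.39104485e+02],
       [ 0.00000000e+
[... 248 characters left out ...]
,
       [-9.98577294e-01, -5.28740462e-02,  6.90816160e-03,
        -1.09267637e+02],
       [-5.72484777e-03,  2.35107925e-01,  9.71952411e-01,
         9.77467700e+02],
       [ 0.00000000e+00,  0.00000000e+00,  0.00000000e+00,
         1.00000000e+00]])}
wrist {'vertical_fov': 65.70646984690485, 'cx': 316.7716101751525, 'cy': 196.8203735097817, 'pose': array([[ 2.19695074e-01,  9.22465289e-01,  3.17477346e-01,
         2.19333060e+02],
       [-9.75568370e-01,  2.07954847e-01,  7.08599776e-02,
        -5.93948834e+02],
       [-6.55083091e-04, -3.25288445e-01,  9.45614614e-01,
         3.73207953e+02],
       [ 0.00000000e+00,  0.00000000e+00,  0.00000000e+00,
         1.00000000e+00]])}
```

View pics/top0.png

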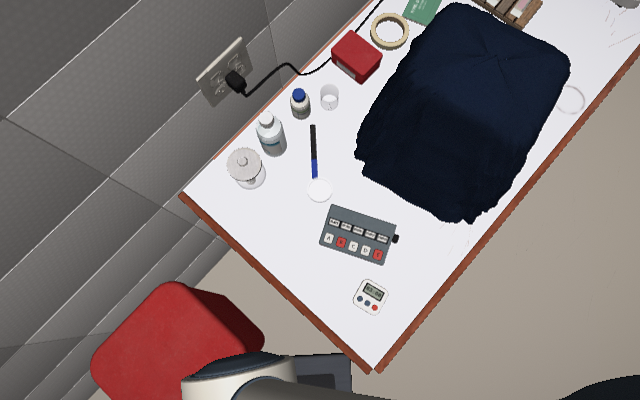

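View pics/scene0.png

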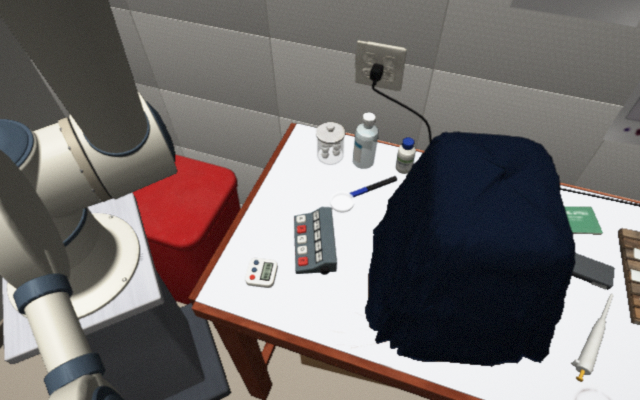

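The top view shows the counter around (358,236), with keys A to E running from (329,238) to (378,254). The timer is at (371,295), in front of the counter's right end. I'll zoom in for accurate key pixels.

Run:
```python
import cv2
a=cv2.imread("pics/top0.png")[195:275,305:405]; cv2.imwrite("pics/topz.png",cv2.resize(a,None,fx=7,fy=7,interpolation=cv2.INTER_CUBIC))
a=cv2.imread("pics/scene0.png")[200:280,270:350]; cv2.imwrite("pics/scenez.png",cv2.resize(a,None,fx=7,fy=7,interpolation=cv2.INTER_CUBIC))
```

```text
(no output)
```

View pics/topz.png

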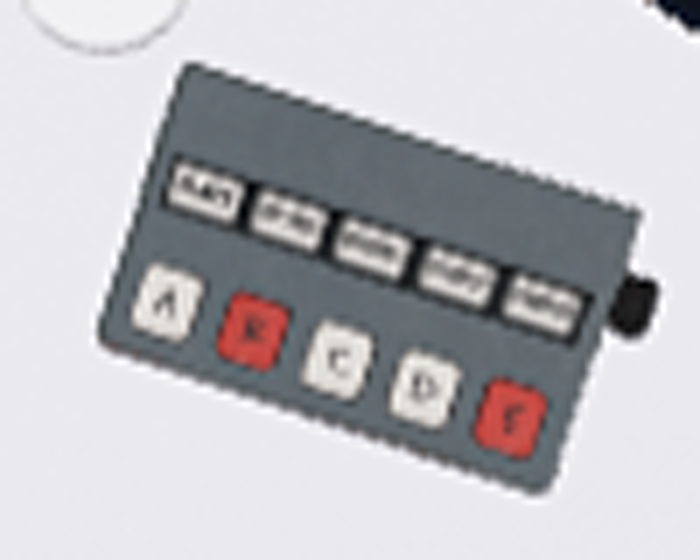

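View pics/scenez.png

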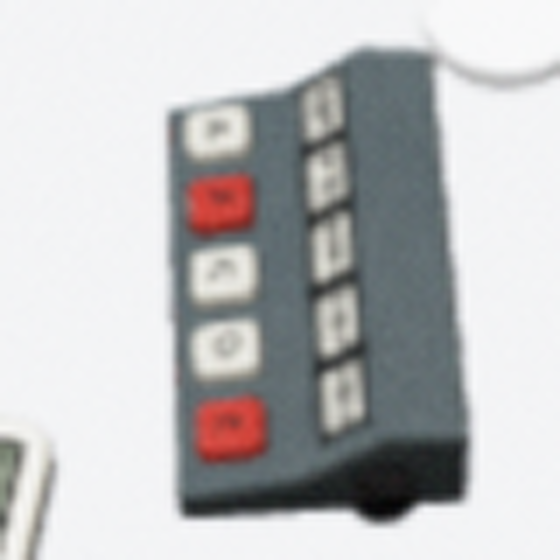

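```bash
cat > h.py <<'E'
from workcell import get_obs, viewer
import numpy as np
def ray(n,u,v,c=None):
    c=c or viewer.get_calibration(n); f=200/np.tan(np.radians(c['vertical_fov']/2))
    x=(u-c['cx']);y=(v-c['cy'])
    if n=='wrist':
        r=np.hypot(x,y);th=r/f;d=np.array([x/r*np.sin(th),-y/r*np.sin(th),-np.cos(th)])
    else: d=np.array([x/f,-y/f,-1])
    P=c['pose']; return P[:3,3],P[:3,:3]@d
def onz(n,u,v,z,c=None):
    o,d=ray(n,u,v,c); return (o+d*(z-o[2])/d[2])[:2]
def fitkeys(P):
    k=np.arange(5)-2; c=P.mean(0); v=(k[:,None]*P).sum(0)/10
    return c, np.linalg.norm(v), np.degrees(np.arctan2(v[1],v[0]))+90, P-c-k[:,None]*v
E
python3 - <<'E'
from h import *
T=np.array([(168,302),(254,331),(338,358),(425,389),(511,419)])
S=np.array([(217,131),(221,203),(224,276),(227,349),(232,428)])
for n,Q,o in(("top",T,(305,195)),("scene",S,(270,200))):
    P=np.array([onz(n,*((q+.5)/7-.5+o),26.5) for q in Q]); r=fitkeys(P)
    print(n,P.round(1).tolist(),r[:3]); print(r[3].round(1).tolist())
print(onz("top",371,295,20))
E
```

```text
top [[488.8, -119.9], [478.3, -146.1], [468.5, -171.5], [457.5, -197.8], [446.9, -223.6]] (array([ 467.99434957, -171.7577787 ]), np.float64(27.939994717121404), np.float64(-21.991567488524694))
[[-0.1, 0.1], [-0.2, -0.2], [0.5, 0.2], [-0.0, -0.1], [-0.2, 0.0]]
scene [[488.1, -120.4], [477.7, -147.2], [467.2, -173.4], [457.0, -198.6], [446.9, -225.2]] (array([ 467.39443128, -172.95344477]), np.float64(28.054013063777376), np.float64(-21.53467463175241))
[[0.1, 0.4], [-0.0, -0.4], [-0.2, -0.4], [-0.1, 0.4], [0.1, -0.0]]
[ 362.47673325 -203.36668948]
```

```bash
cat >> h.py <<'E'
from scipy.spatial.transform import Rotation as R
def delta(p,yawdeg):
    o=get_obs(); r=R.from_quat(o['tcp_rot'])
    a=np.radians(yawdeg); X=np.array([np.cos(a),np.sin(a),0]);Z=np.array([0,0,-1.]);Y=np.cross(Z,X)
    t=R.from_matrix(np.c_[X,Y,Z])
    print('t',o['t'],'w',o['width'],'pos',o['eef_pos'].round(2),'F',o['contact_force'].round(1))
    print('delta',r.inv().apply(np.array(p)-o['eef_pos']).round(2),'twist',np.degrees((r.inv()*t).as_rotvec()).round(2))
E
python3 -c "
from h import *
delta([465.7,-171.6,110],-21.8)"
```

```text
t 0.1 w 85.33154954726359 pos [ 136.85 -609.5   247.76] F [-0.8 -0.5 -0. ]
delta [ 416.75 -355.1   138.21] twist [-6.000e-02  1.000e-02  3.445e+01]
```

Call:
drive_tool:
  delta_pos:
    - [417,-355,100]
    - [417,-355,100]
    - [417,-355,100]
    - [417,-355,100]
    - [417,-355,100]
    - [417,-355,100]
    - [417,-355,100]
    - [417,-355,100]
    - [417,-355,100]
    - [417,-355,100]
    - [417,-355,100]
    - [417,-355,100]
    - [417,-355,100]
    - [417,-355,138]
    - [417,-355,138]
    - [417,-355,138]
    - [417,-355,138]
    - [417,-355,138]
  twist:
    - [0,0,34.4]
    - [0,0,34.4]
    - [0,0,34.4]
    - [0,0,34.4]
    - [0,0,34.4]
    - [0,0,34.4]
    - [0,0,34.4]
    - [0,0,34.4]
    - [0,0,34.4]
    - [0,0,34.4]
    - [0,0,34.4]
    - [0,0,34.4]
    - [0,0,34.4]
    - [0,0,34.4]
    - [0,0,34.4]
    - [0,0,34.4]
    - [0,0,34.4]
    - [0,0,34.4]
  grip: [42,42,42,42,42,42,42,42,42,42,42,42,42,42,42,42,42,42]

```text
t: 1.9
eef_pos: [466.3, -172.8, 111.4]
tcp_rot: [0.982, -0.189, 0.001, 0.0]
contact_force: [-0.4, -0.3, -0.3]
width: 42.3
```

Run:
```python
from h import *
import cv2
delta([465.7,-171.6,70],-21.8)
c=viewer.get_calibration("wrist"); i=viewer.snapshot("wrist"); cv2.imwrite("pics/w1.png",i)
print(c)
cv2.imwrite("pics/s1.png",viewer.snapshot("scene"))
```

```text
t 1.9 w 42.291420103087155 pos [ 466.3  -172.8   111.42] F [-0.4 -0.3 -0.3]
delta [-1.07 -0.89 41.42] twist [ 0.01 -0.09  0.01]
{'vertical_fov': 65.70646984690485, 'cx': 316.7716101751525, 'cy': 196.8203735097817, 'pose': array([[-3.70520092e-01,  8.78777962e-01,  3.00772597e-01,
         5.44661606e+02],
       [-9.28823880e-01, -3.50914970e-01, -1.18932267e-01,
        -2.06383426e+02],
       [ 1.03055163e-03, -3.23431565e-01,  9.46251003e-01,
         2.37041187e+02],
       [ 0.00000000e+00,  0.00000000e+00,  0.00000000e+00,
         1.00000000e+00]])}
```

View pics/w1.png

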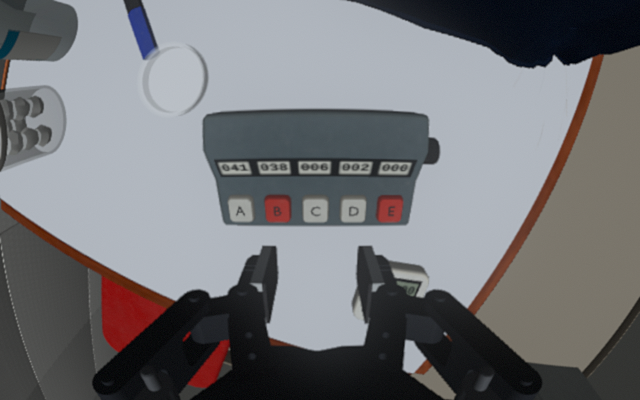

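View pics/s1.png

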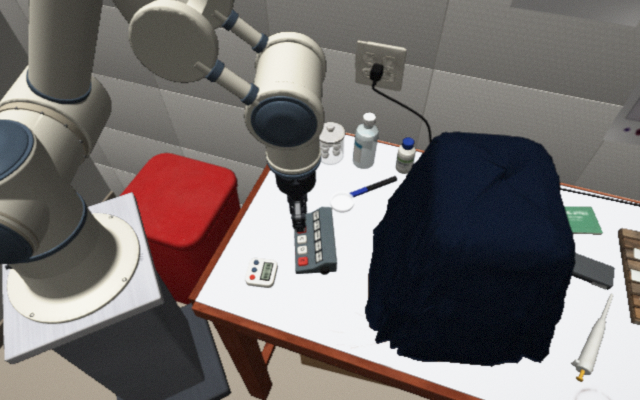

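Wrist view: keys A to E at (240,210), (277,209), (315,210), (352,210) and (390,209). The fingertips are at about (268,248) and (366,248).

Run:
```python
from h import *
import cv2
i=cv2.imread("pics/w1.png")
cv2.imwrite("pics/w1z.png",cv2.resize(i[190:330,215:415],None,fx=4,fy=4,interpolation=cv2.INTER_CUBIC))
P=np.array([onz("wrist",*q,26.5) for q in [(240,210),(277,209),(315,210),(352.5,210),(390,209)]])
r=fitkeys(P);print(r)
```

```text
(array([ 469.06188341, -174.67969179]), np.float64(27.807265659243882), np.float64(-21.573178261489147), array([[-0.20990209,  0.16986826],
       [ 0.51484028, -0.33181802],
       [-0.24003654, -0.02586697],
       [-0.22483942,  0.36771496],
       [ 0.15993776, -0.17989823]]))
```

View pics/w1z.png

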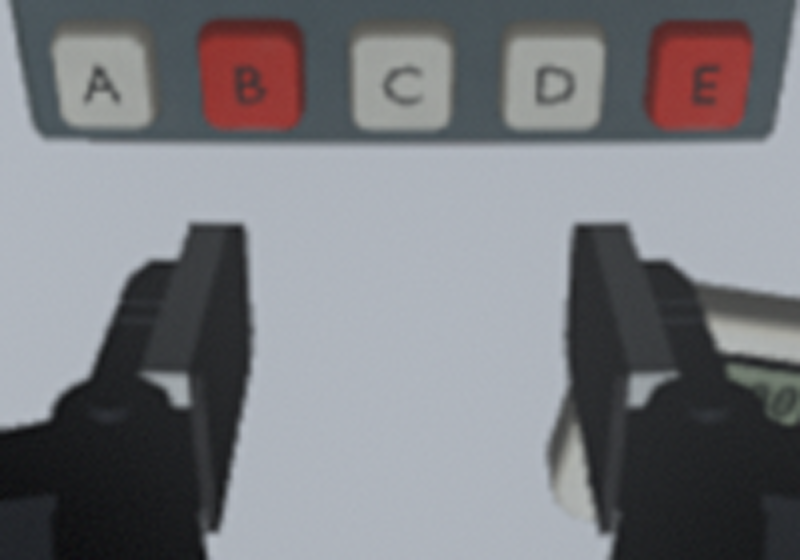

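Call:
drive_tool:
  delta_pos:
    - [0,0,30]
    - [0,0,50]
    - [0,0,58]
    - [0,0,58]
    - [0,0,58]
    - [0,0,58]
    - [0,0,58]
    - [0,0,58]
  twist:
    - [0,0,0]
    - [0,0,0]
    - [0,0,0]
    - [0,0,0]
    - [0,0,0]
    - [0,0,0]
    - [0,0,0]
    - [0,0,0]
  grip: [49,49,49,49,49,49,49,49]

```text
t: 2.8
eef_pos: [466.3, -172.2, 52.8]
tcp_rot: [0.982, -0.189, 0.0, 0.0]
contact_force: [1.1, -0.3, 0.1]
width: 49.1
```

Run:
```python
from h import *
import cv2
delta([466.3,-172.8,45],-21.7)
c=viewer.get_calibration("wrist"); i=viewer.snapshot("wrist")
cv2.imwrite("pics/w2.png",cv2.resize(i[150:300,215:415],None,fx=4,fy=4,interpolation=cv2.INTER_CUBIC))
i=viewer.snapshot("scene")
cv2.imwrite("pics/s2.png",cv2.resize(i[150:290,250:400],None,fx=4,fy=4,interpolation=cv2.INTER_CUBIC))
```

```text
t 2.8 w 49.08744548205094 pos [ 466.29 -172.24   52.81] F [ 1.1 -0.3  0.1]
delta [0.2  0.52 7.81] twist [ 0.   -0.05 -0.05]
```

View pics/w2.png

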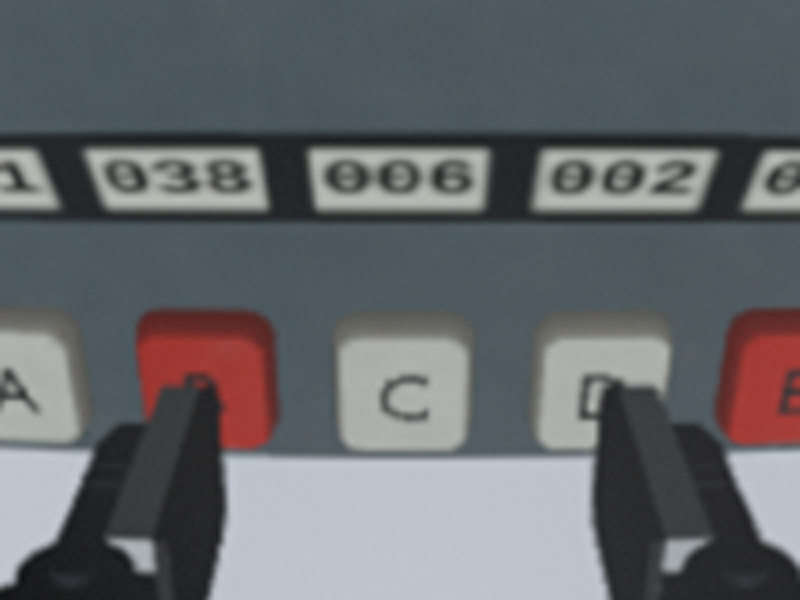

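View pics/s2.png

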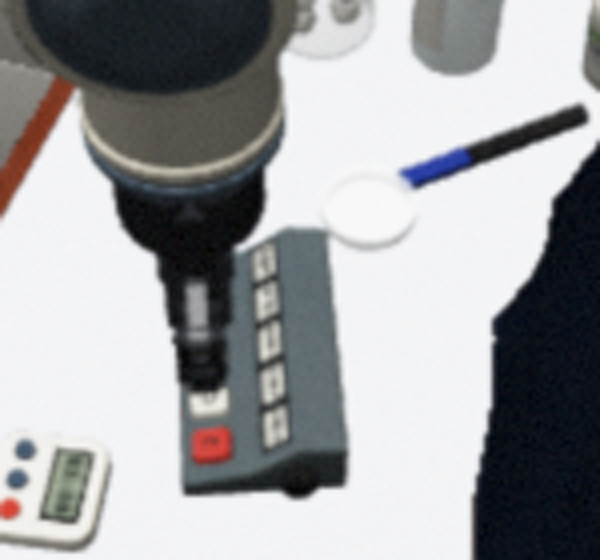

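Both tips are over B and D, about 1 mm too far right of C (tip midpoint at zoomed column 411, C at 403). I'll check where the pads sit front to back.

Run:
```python
from h import *
o=get_obs();r=R.from_quat(o['tcp_rot'])
def tl(u,v,z):
    p=onz("wrist",u/4+215-.4,v/4+150-.4,z); return (r.inv().apply(np.r_[p,z]-o['eef_pos'])).round(1)
print("tips rear", tl(190,388,36),tl(632,388,36))
print("C centre",tl(403,388,26.5),"C rear top",tl(403,325,28),"C front",tl(403,440,25), 'B',tl(206,385,26.5),'D',tl(602,385,26.5))
```

```text
tips rear [  9.  -26.3  16.6] [ 9.  31.6 16.6]
C centre [ 4.3  1.5 26.1] C rear top [14.6  1.6 24.6] C front [-5.   1.5 27.6] B [  4.5 -25.9  26.1] D [ 4.5 29.2 26.1]
```

Call:
drive_tool:
  delta_pos:
    - [2.5,-1,2]
    - [2.5,-1,4]
    - [2.5,-1,6]
    - [2.5,-1,6]
    - [2.5,-1,6]
    - [2.5,-1,6]
  twist:
    - [0,0,0]
    - [0,0,0]
    - [0,0,0]
    - [0,0,0]
    - [0,0,0]
    - [0,0,0]
  grip: [47.5,47.5,47.5,47.5,47.5,47.5]

```text
t: 3.5
eef_pos: [468.6, -172.1, 46.3]
tcp_rot: [0.982, -0.189, -0.0, -0.0]
contact_force: [1.2, -1.2, -0.3]
width: 47.5
```

Call:
drive_tool:
  delta_pos:
    - [0,0,1]
    - [0,0,1]
    - [0,0,2]
    - [0,0,2]
    - [0,0,3]
    - [0,0,3]
  twist:
    - [0,0,0]
    - [0,0,0]
    - [0,0,0]
    - [0,0,0]
    - [0,0,0]
    - [0,0,0]
  grip: [47.5,47.5,47.5,47.5,47.5,47.5]

```text
t: 4.1
eef_pos: [468.7, -172.1, 43.2]
tcp_rot: [0.982, -0.189, -0.0, -0.0]
contact_force: [0.0, 0.1, -0.8]
width: 47.5
```

Call:
drive_tool:
  delta_pos:
    - [0,0,1]
    - [0,0,1]
    - [0,0,2]
    - [0,0,2]
  twist:
    - [0,0,0]
    - [0,0,0]
    - [0,0,0]
    - [0,0,0]
  grip: [47.5,47.5,47.5,47.5]

```text
t: 4.5
eef_pos: [468.4, -172.0, 41.2]
tcp_rot: [0.982, -0.189, -0.0, -0.0]
contact_force: [-1.5, -0.5, 4.0]
width: 47.6
```

Call:
drive_tool:
  delta_pos:
    - [0,0,1]
    - [0,0,1]
    - [0,0,1]
  twist:
    - [0,0,0]
    - [0,0,0]
    - [0,0,0]
  grip: [47.5,47.5,47.5]

```text
t: 4.8
eef_pos: [468.4, -172.0, 40.3]
tcp_rot: [0.982, -0.189, -0.0, -0.0]
contact_force: [-3.5, 1.3, 7.9]
width: 47.6
```

Contact. The stiffness is about 4.3 N/mm, which matches two key springs (4.6). I'll check which keys are moving before going further.

Run:
```python
from h import *
import cv2
i=viewer.snapshot("wrist")
cv2.imwrite("pics/w3.png",cv2.resize(i[150:300,215:415],None,fx=4,fy=4,interpolation=cv2.INTER_CUBIC))
```

```text
(no output)
```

View pics/w3.png

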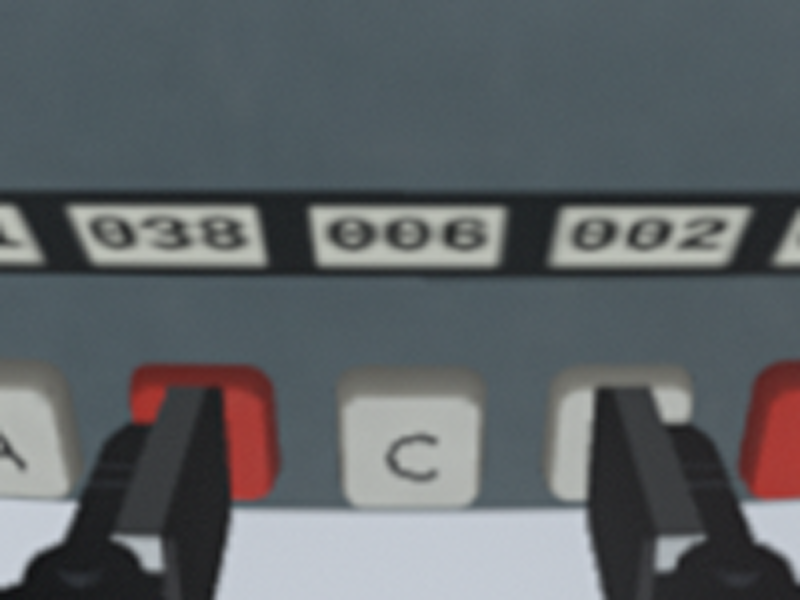

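Pads are centred on B (190,390 zoomed) and D (625,390), with C untouched. Pressing down to the stop.

Call:
drive_tool:
  delta_pos:
    - [0,0,1]
    - [0,0,2]
    - [0,0,2]
    - [0,0,2]
  twist:
    - [0,0,0]
    - [0,0,0]
    - [0,0,0]
    - [0,0,0]
  grip: [47.5,47.5,47.5,47.5]

```text
t: 5.25
eef_pos: [468.4, -172.0, 38.6]
tcp_rot: [0.982, -0.189, -0.0, -0.0]
contact_force: [-4.3, 0.1, 13.8]
width: 47.6
```

Call:
drive_tool:
  delta_pos:
    - [0,0,0.7]
    - [0,0,0.7]
    - [0,0,0.7]
  twist:
    - [0,0,0]
    - [0,0,0]
    - [0,0,0]
  grip: [47.5,47.5,47.5]

```text
t: 5.55
eef_pos: [468.4, -172.0, 38.1]
tcp_rot: [0.982, -0.189, -0.0, 0.0]
contact_force: [-5.7, 1.3, 21.3]
width: 47.2
```

The stiffness jumped to 15 N/mm, so both keys are at the stop. Holding for 2 s.

Call:
drive_tool:
  delta_pos:
    - [0,0,0.2]
    - [0,0,0.2]
    - [0,0,0.2]
    - [0,0,0.2]
    - [0,0,0.2]
    - [0,0,0.2]
    - [0,0,0.2]
    - [0,0,0.2]
    - [0,0,0.2]
    - [0,0,0.2]
    - [0,0,0.2]
    - [0,0,0.2]
    - [0,0,0.2]
    - [0,0,0.2]
    - [0,0,0.2]
    - [0,0,0.2]
    - [0,0,0.2]
    - [0,0,0.2]
    - [0,0,0.2]
    - [0,0,0.2]
  twist:
    - [0,0,0]
    - [0,0,0]
    - [0,0,0]
    - [0,0,0]
    - [0,0,0]
    - [0,0,0]
    - [0,0,0]
    - [0,0,0]
    - [0,0,0]
    - [0,0,0]
    - [0,0,0]
    - [0,0,0]
    - [0,0,0]
    - [0,0,0]
    - [0,0,0]
    - [0,0,0]
    - [0,0,0]
    - [0,0,0]
    - [0,0,0]
    - [0,0,0]
  grip: [47.5,47.5,47.5,47.5,47.5,47.5,47.5,47.5,47.5,47.5,47.5,47.5,47.5,47.5,47.5,47.5,47.5,47.5,47.5,47.5]

```text
t: 7.55
eef_pos: [468.4, -172.0, 38.1]
tcp_rot: [0.982, -0.189, 0.0, 0.0]
contact_force: [-7.2, 1.8, 24.4]
width: 47.8
```

Run:
```python
from h import *
import cv2
delta([0,0,0],-21.7)
i=viewer.snapshot("wrist")
cv2.imwrite("pics/w4.png",cv2.resize(i[150:300,215:415],None,fx=4,fy=4,interpolation=cv2.INTER_CUBIC))
```

```text
t 7.55 w 47.76962729252058 pos [ 468.43 -172.02   38.09] F [-7.2  1.8 24.4]
delta [-498.83   13.77   38.06] twist [ 0.   -0.   -0.05]
```

View pics/w4.png

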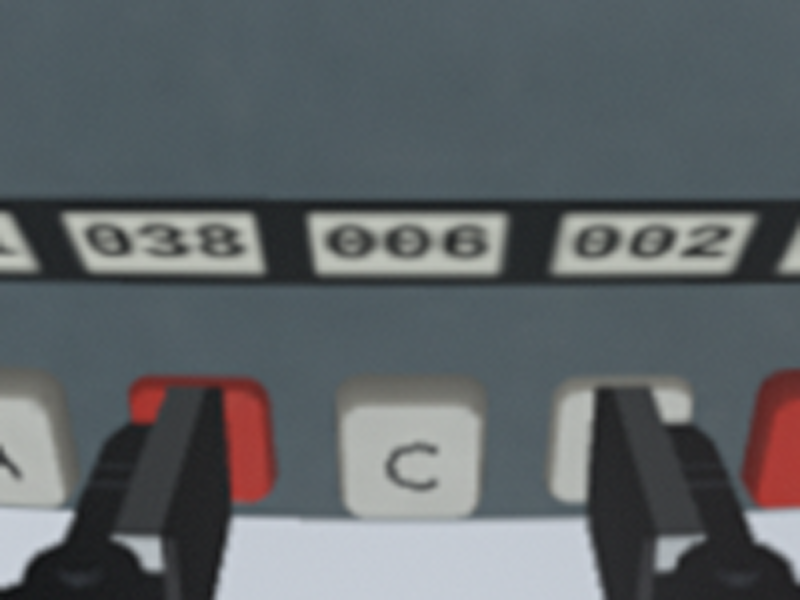

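Both keys are visibly down and level, rear edges at row 378 in the zoom, with C and the others up. Releasing upward.

Call:
drive_tool:
  delta_pos:
    - [0,0,-3]
    - [0,0,-7]
    - [0,0,-14]
    - [0,0,-14]
    - [0,0,-14]
  twist:
    - [0,0,0]
    - [0,0,0]
    - [0,0,0]
    - [0,0,0]
    - [0,0,0]
  grip: [47.5,47.5,47.5,47.5,47.5]

```text
t: 8.1
eef_pos: [468.9, -172.2, 51.5]
tcp_rot: [0.982, -0.189, 0.0, 0.0]
contact_force: [-0.0, -0.4, -0.6]
width: 47.3
```

Call:
drive_tool:
  delta_pos:
    - [0,-20,-5]
    - [0,-50,-5]
    - [0,-70,-5]
    - [0,-83.5,-5]
    - [0,-83.5,-5]
    - [0,-83.5,-5]
    - [0,-83.5,-5]
    - [0,-83.5,-5]
  twist:
    - [0,0,0]
    - [0,0,0]
    - [0,0,0]
    - [0,0,0]
    - [0,0,0]
    - [0,0,0]
    - [0,0,0]
    - [0,0,0]
  grip: [47.5,47.5,47.5,47.5,47.5,47.5,47.5,47.5]

```text
t: 8.9
eef_pos: [499.4, -95.2, 56.3]
tcp_rot: [0.982, -0.189, -0.0, 0.0]
contact_force: [1.0, -0.7, 0.5]
width: 47.7
```

Call:
drive_tool:
  delta_pos:
    - [0,0,5]
    - [0,0,8]
    - [0,0,11]
    - [0,0,11]
    - [0,0,11]
  twist:
    - [0,0,0]
    - [0,0,0]
    - [0,0,0]
    - [0,0,0]
    - [0,0,0]
  grip: [47.5,47.5,47.5,47.5,47.5]

```text
t: 9.4
eef_pos: [499.6, -94.5, 45.3]
tcp_rot: [0.982, -0.189, -0.0, -0.0]
contact_force: [0.2, 0.4, -0.5]
width: 47.3
```

Run:
```python
from h import *
import cv2
delta([0,0,0],-21.7)
i=viewer.snapshot("wrist")
cv2.imwrite("pics/w5.png",cv2.resize(i[150:300,215:475],None,fx=3,fy=3,interpolation=cv2.INTER_CUBIC))
```

```text
t 9.4 w 47.25801420733708 pos [499.59 -94.55  45.26] F [ 0.2  0.4 -0.5]
delta [-499.05   97.27   45.4 ] twist [ 0.    0.02 -0.05]
```

View pics/w5.png

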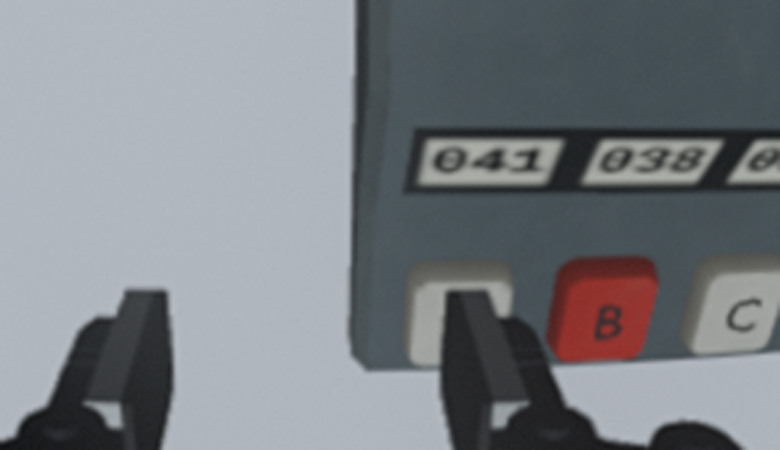

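The keys are up. The right tip is over A (468,300; A centre about 460) and the left tip is clear of the counter. I'll nudge 1 mm left and press.

Call:
drive_tool:
  delta_pos:
    - [0,-1,0]
    - [0,-1,1]
    - [0,-1,2]
    - [0,-1,3]
    - [0,-1,4]
    - [0,-1,4]
    - [0,-1,4]
  twist:
    - [0,0,0]
    - [0,0,0]
    - [0,0,0]
    - [0,0,0]
    - [0,0,0]
    - [0,0,0]
    - [0,0,0]
  grip: [47.5,47.5,47.5,47.5,47.5,47.5,47.5]

```text
t: 10.15
eef_pos: [500.0, -93.6, 41.4]
tcp_rot: [0.982, -0.189, -0.0, -0.0]
contact_force: [-0.3, 0.2, 2.2]
width: 47.1
```

Call:
drive_tool:
  delta_pos:
    - [0,0,1]
    - [0,0,2]
    - [0,0,2]
    - [0,0,2]
  twist:
    - [0,0,0]
    - [0,0,0]
    - [0,0,0]
    - [0,0,0]
  grip: [47.5,47.5,47.5,47.5]

```text
t: 10.55
eef_pos: [499.7, -93.6, 39.4]
tcp_rot: [0.982, -0.189, -0.0, -0.0]
contact_force: [-2.5, 0.3, 5.9]
width: 47.4
```

Call:
drive_tool:
  delta_pos:
    - [0,0,1]
    - [0,0,1.5]
    - [0,0,1.5]
    - [0,0,1.5]
  twist:
    - [0,0,0]
    - [0,0,0]
    - [0,0,0]
    - [0,0,0]
  grip: [47.5,47.5,47.5,47.5]

```text
t: 10.95
eef_pos: [499.7, -93.5, 38.1]
tcp_rot: [0.982, -0.189, -0.0, -0.0]
contact_force: [-3.7, 1.0, 10.9]
width: 47.7
```

Call:
drive_tool:
  delta_pos:
    - [0,0,0.4]
    - [0,0,0.4]
    - [0,0,0.4]
    - [0,0,0.4]
  twist:
    - [0,0,0]
    - [0,0,0]
    - [0,0,0]
    - [0,0,0]
  grip: [47.5,47.5,47.5,47.5]

```text
t: 11.35
eef_pos: [499.7, -93.5, 37.9]
tcp_rot: [0.982, -0.189, -0.0, 0.0]
contact_force: [-4.6, 1.9, 16.2]
width: 47.5
```

Run:
```python
from h import *
import cv2
i=viewer.snapshot("wrist")
cv2.imwrite("pics/w6.png",cv2.resize(i[150:300,215:475],None,fx=3,fy=3,interpolation=cv2.INTER_CUBIC))
```

```text
(no output)
```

View pics/w6.png

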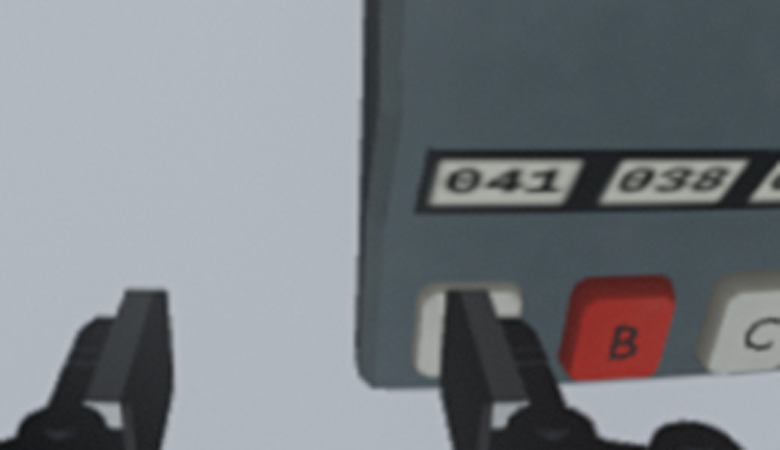

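A is fully down (16 N, at its stop) and B and C are up. Drawing back.

Call:
drive_tool:
  delta_pos:
    - [0,0,-5]
    - [0,0,-15]
    - [0,0,-40]
    - [0,0,-80]
    - [0,0,-120]
    - [0,0,-150]
    - [0,0,-150]
    - [0,0,-150]
    - [0,0,-150]
    - [0,0,-150]
  twist:
    - [0,0,0]
    - [0,0,0]
    - [0,0,0]
    - [0,0,0]
    - [0,0,0]
    - [0,0,0]
    - [0,0,0]
    - [0,0,0]
    - [0,0,0]
    - [0,0,0]
  grip: [47.5,47.5,47.5,47.5,47.5,47.5,47.5,47.5,47.5,47.5]

```text
t: 12.4
eef_pos: [499.5, -93.5, 186.5]
tcp_rot: [0.982, -0.189, -0.001, -0.0]
contact_force: [0.5, -0.8, -0.5]
width: 47.3
```

Run:
```python
from h import *
import cv2
delta([0,0,0],-21.7)
cv2.imwrite("pics/w7.png",viewer.snapshot("wrist"));cv2.imwrite("pics/s7.png",viewer.snapshot("scene"))
```

```text
t 12.4 w 47.28630445915489 pos [499.47 -93.46 186.52] F [ 0.5 -0.8 -0.5]
delta [-498.19   98.24  187.49] twist [ 0.01  0.11 -0.05]
```

View pics/w7.png

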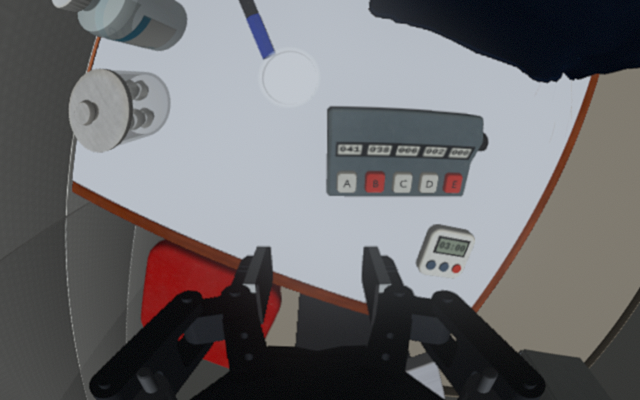

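View pics/s7.png

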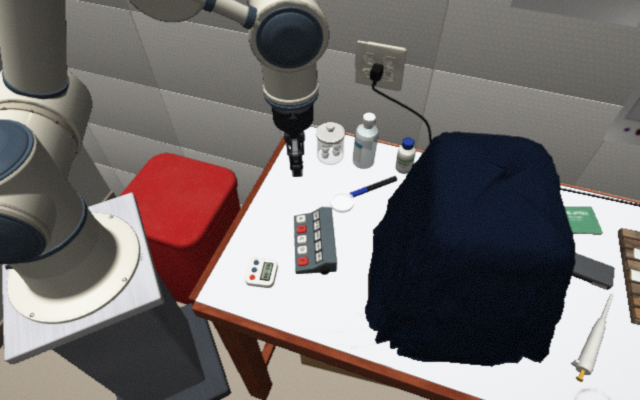

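The scene view shows the counter still at (315,240), with all keys up and the bystanders in place. The gripper is clear.

```bash
python3 -c "
from workcell import hand_in
print(hand_in())"
```

```text
the job is handed in; nothing more can be done
None
```

I pressed the second and fourth keys (B and D) down together, held them for 2 s, and let them up. I then tapped the leftmost key (A) alone, lifted clear and handed the job in at about 12.5 s.

- **Pair press:** the force reached about 24 N against about 16 N of spring. The stiffness rose sharply at the end of travel, and the wrist picture showed both keys equally low with C up.
- **Single tap:** the force reached about 16 N against 8 N of spring. The picture showed A down and B and C up.
- **After drawing back:** all keys looked up, the counter and bystanders were where they started as far as the pictures show, and the tool force was near zero.

**Uncertain points:** key travel was never read directly, only inferred from force, height and pictures. The three cameras disagreed on the counter's position by up to about 3 mm, so I corrected the aim from the close-up wrist view. The displays still read 041, 038 and so on, so they gave no confirmation. No check failed.

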